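# Prop the compressor hood open

## Task

The airbrush compressor has to be serviced: lift its hood fully up by the bar handle, swing the prop rod inside the box up out of its rest, and lower the hood gently onto it so that the rod's rubber tip sits in the socket under the hood and holds it open. Leave the hood resting on the rod, and do not disturb the things around the machine.

Things in the scene. Friction and masses are not known exactly. Their poses are not given: they have to be found in the camera images.
- compressor: Sound-boxed airbrush compressor fixed on the bench: open grey sheet tray 270 deep (its x) x 340 wide (its y), rim at 70 mm, pump in its left half, covered by the hood. Origin: centre of its underside. Its front (panel, gauge, hood handle) is at its -x and faces the robot's right; its right side (-y, with the prop rod) is the far one. Lies in a 50 x 180 mm field, yaw 1.32 to 1.82.
- hood (a joint): Opening angle of the hood in rad: 0 shut, 1.05 at its upper stop; 0.80 when it rests on the seated prop rod. It turns about point hinge, along the compressor's y. A 5-sided grey sheet shell 250 deep, 340 wide, 70 high, 0.7 kg, open below; 4 to 5 N at the handle lifts it. Its stiff hinge keeps it where it is left only above about 0.92; lower down it falls shut unless held or propped.
- hood_handle (a point): Middle of the hood's bar handle: round steel bar 12 mm thick, 130 mm long, along the compressor's y, 42 mm out from the hood's front face. In the hood's frame (origin on the hinge line, axes as the compressor's when shut) at x -292, y 0, z +35 mm, so it travels on an arc of 294 mm radius round the hinge; with the hood up it stands above the front face.
- hinge (a point): Middle of the hood's hinge line at the back of the tray: x +120, y 0, z 72 mm in the compressor's frame.
- prop_rod (a joint): Angle of the prop rod in rad: 0 lying level in its rest pointing to the compressor's +x (back), 1.57 straight up; it starts at 0 to 0.15. It swings in an upright plane along the compressor's x at y = -105 mm. The stiff pivot (0.11 N m) keeps it where it is left. Home in the socket it stands at 0.98; left within 0.07 of that, the flared socket guides it home as the hood comes down.
- rod_pivot (a point): Pivot of the prop rod: at x = -55, y = -105, z = 91 mm in the compressor's frame, in a steel bracket that reaches 98 mm high and 10 mm to either side along x.
- rod_tip (a point): Centre of the 16 mm rubber ball at the rod's free end, 161 mm from the pivot. The rod is a straight round steel bar 10 mm thick. Its rest is a small post 126 mm from the pivot. Between 30 and 110 mm from the pivot it can be gripped, with 50 mm free on either side and 40 mm below.
- socket (a point): Where the ball's centre sits when home in the aluminium socket under the hood: a cup with flared front and back lips, 22 mm deep, 20 mm wide at the bottom, 45 mm at the mouth. In the hood's frame at x -170, y -105, z +45 mm, mouth to the hood's -z. The raised hood overhangs the rod, which is reached from the machine's front, the tool leaning 20 to 50 degrees to that side.
- paint_jar: bystander: glass jar 50 mm wide, 75 mm high, behind the machine
- thinner_can: bystander: metal can 60 mm wide, 105 mm high, behind the machine
- glue_bottle: bystander: white bottle 40 mm wide, 115 mm high, behind the machine
- propeller: bystander: wooden propeller 258 mm long, lying in front of the machine
- screwdriver: bystander: screwdriver 190 mm long, lying in front of the machine
- wheel: bystander: rubber aircraft wheel 84 mm across, lying in front of the machine
- parts_tray: bystander: grey parts tray 120 x 170 x 32 mm, in front of the machine
- airbrush_stand: bystander: airbrush on a stand, 170 mm high, behind the machine

How it is judged (in metres and radians):
On the way, in this order (a step that is already met when the one before it is completed fails the run):
1. the hood is lifted up, past 0.92 rad (value of joint hood above 0.92 rad), for 0.2 s.
2. the prop rod is swung up (past 0.8 rad) under the raised hood (value of joint prop_rod above 0.8 rad and value of joint hood above 0.84 rad), for 0.2 s.
At the end, for the whole second after the job is handed in: The rod's ball is home in the socket (centre within 9 mm of its seat), the hood rests on it at 0.74 to 0.86 rad and is still (distance between rod_tip and socket below 0.009 m and value of joint hood between 0.74 and 0.86 rad and not (velocity of joint hood below -0.03 rad/s) and velocity of joint hood below 0.03 rad/s); the robot touches nothing.
It fails at once if the hood is dropped or slammed (closing faster than 1.5 rad/s) (velocity of joint hood below -1.5 rad/s).
It fails at once if a thing around the machine is shifted more than 30 mm (distance of any of paint_jar, thinner_can, glue_bottle, propeller, screwdriver, wheel, parts_tray, airbrush_stand from where it was at the start of the episode above 0.03 m).
It also fails if it takes over 67 s, if anything falls off the work surface, if the arm or the gripper's body presses on something with over 40 N, if the wrist force passes 120 N, or if a joint passes its speed limit or range.

## Robot

A 7-joint arm with a two-finger parallel gripper is mounted at the origin on the work surface. World frame = base frame: x ahead of the robot, y to its left, z up, the work surface at z = 0. Lengths are in mm, angles in rad, forces in N, time in s.
With the tool pointing down it reaches from about 400 to 925 mm from the base axis. Payload 4.1 kg.
Tool frame: the origin (TCP) lies on the centre line of the jaws, within the pads' length; the fingertips stand ahead of it and the grasp point (between the pads) lies 8 mm behind it (robot.tip_extent is the z of the fingertips in the tool frame, in mm); z points along the fingers, y is the line along which they close (so a half turn about z gives the same grasp; the last joint's range is limited). The gripper opens to 85 mm and grips with 20 to 120 N. Pads are 22 mm wide; open, the fingers measure 114 mm over their backs; the gripper's body (76 mm by 85 mm) begins 54 mm behind the grasp point. The pads swing forward as they close: fully open they stand 13 mm farther back than shut.
Start: joints at [1.077, 0.398, 0.045, 1.537, -0.019, 1.207, -0.051], TCP at [250.044, -600.017, 242.347] pointing down, gripper open.
Joint ranges: [-2.82, 2.82], [-0.49, 2.23], [-1.37, 1.46], [0, 2.46], [-1.36, 4.5], [0.23, 2], [-2.94, 2.94]. Speed limits (rad/s): [2.57, 2.57, 3.14, 3.14, 3.14, 3.14, 3.14].

## Interface

Orientations are given as a rotation vector (axis times angle).
In Python, from bench import robot gives the robot as it stands. The module is installed in compiled form; this text tells all that it offers.
- The arm moves only by the tool apply_moves, never from a script. Its argument "targets" is a list that holds one entry, the list of rows, each a list of 7 numbers: the shift along the tool's x, y, z in cm, then the turn, a rotation vector about the tool's x, y, z in degrees, then the opening, from 0 (shut) to 1 (fully open). In form: [[[x, y, z, wx, wy, wz, fingers], ...]]. A call has 1 to 12 rows; each row shifts and turns the commanded pose from where the row before left it, along the tool's axes as they then stand; what a row does not reach is not made up. A row lasts 1/10 s, in which the tool goes at most 50 mm and 8.59 degrees, less where a joint would pass 70% of its speed; a pose out of reach is approached as far as the arm can. A call is refused whole if a number of a shift passes 5 or a number of a turn 8.59, either way. A call with a gripper value outside its range is refused whole. The fingers move at their own pace and stop on an object; "grip_force" is the grip in N (left out, the last holds). Time passes only in rows, so rows that do not move let the fingers close. It gives the time, the measured TCP pose, the force, the opening and the grip force at its end, in the units of the state.
- robot.sense(): the state, without advancing time (a new reading comes with each control period).
- robot.camera(name): name is "scene" or "top" or "wrist"; returns a dict with "pixels" (420x560x3 uint8, red, green, blue), "fx", "fy", "cx", "cy" (pixels), "R" (3x3) and "t" (3): a world point X has camera coordinates R X + t. Camera axes: x right, y down, z forward; pixel columns grow to the right and rows downward; lengths in mm; the calibration is good to about 2 mm. A picture is of the moment at which its call begins. There is no depth.
- robot.job_done(): hands the job in; it is judged then, once.
The state is a dict: "time_s": time; "q": joint angles; "qvel": joint speeds; "joint_efforts": joint torques, N m; "tool_pos": TCP position; "tcp_rot": TCP orientation; "ft_force": force on the tool from outside, world axes, zero at the start; "ft_torque": the same for the moment, N m; "width": finger opening in mm; "grasp_force": force on a finger pad.
Only numpy, scipy, OpenCV 4.12 (cv2) and the standard library are available. Lean on these libraries where they do the work, as an engineer would, in place of code of your own. Each camera call takes 0.05 s, during which the arm holds its last target. There are 200 camera calls.

## Working session

There is one attempt and no reset: what is moved stays moved. The work goes in short steps, Python scripts to look and compute and a tool call to move; the robot and the scene stay as the last step left them, time stands still between calls to the robot, and variables do not carry over. Pictures are saved under pics/ and viewed, at most 10 in all, crops included, and the job is handed in when it is done.

Besides the shell and the picture viewer there is one more tool, called after "Request:" as a command line: name --argument value ..., lists and objects as JSON in quotes. apply_moves: Moves the arm, as the interface text tells. Its arguments: {"type":"object","properties":{"targets":{"type":"array","items":{"type":"array","items":{"type":"array","items":{"type":"number"}}}},"grip_force":{"type":"number"}},"required":["targets"]}

```bash
mkdir -p pics
python3 - <<'E'
from bench import robot
import cv2,json
s=robot.sense();print({k:s[k] for k in('time_s','tool_pos','tcp_rot','width','ft_force')},robot.tip_extent)
for n in('scene','top'):
    c=robot.camera(n);cv2.imwrite(f'pics/{n}0.png',cv2.resize(c['pixels'][:,:,::-1],(800,600),interpolation=cv2.INTER_CUBIC))
    print(n,c['fx'],c['fy'],c['cx'],c['cy'],c['R'],c['t'])
E
```

```text
{'time_s': 0.0, 'tool_pos': array([ 249.76824561, -599.39768276,  241.23642493]), 'tcp_rot': array([-3.07865603e+00, -6.15852614e-01,  8.01179560e-04]), 'width': 85.36226298234294, 'ft_force': array([ 0.09025852, -0.05772943,  0.3030848 ])} 11.0
scene 412.5514026245467 412.5514026245467 275.0646937575848 207.68839967830007 [[ 0.85002104  0.52662181  0.01156294]
 [ 0.38497741 -0.60611055 -0.69600459]
 [-0.35952278  0.59607002 -0.71794422]] [-518.91274904 -130.57487843 1304.10554294]
top 397.8120535206348 397.8120535206348 273.67320923982044 208.45861989811524 [[-0.01274564 -0.99981811 -0.01418762]
 [-0.99724769  0.01374672 -0.0728565 ]
 [ 0.07303828  0.01321997 -0.99724152]] [ 52.8154872  599.88528271 978.77144367]
```

View pics/scene0.png

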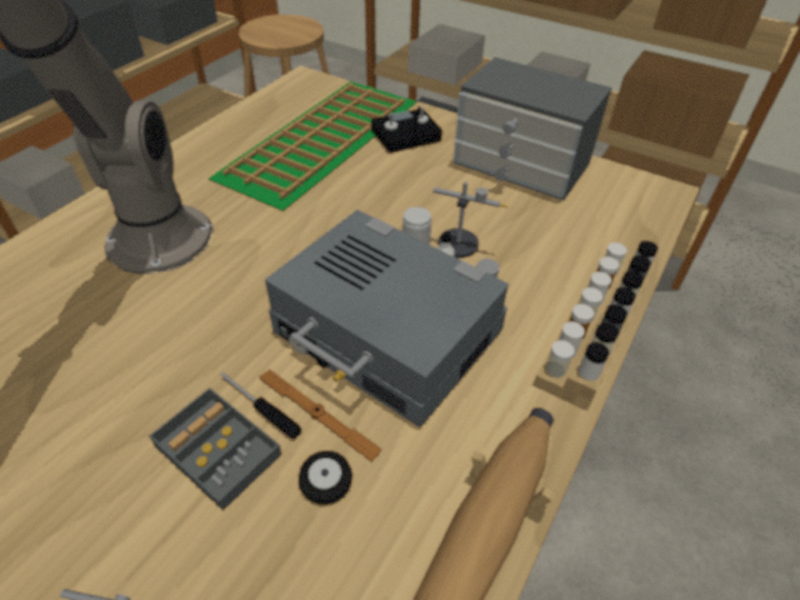

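View pics/top0.png

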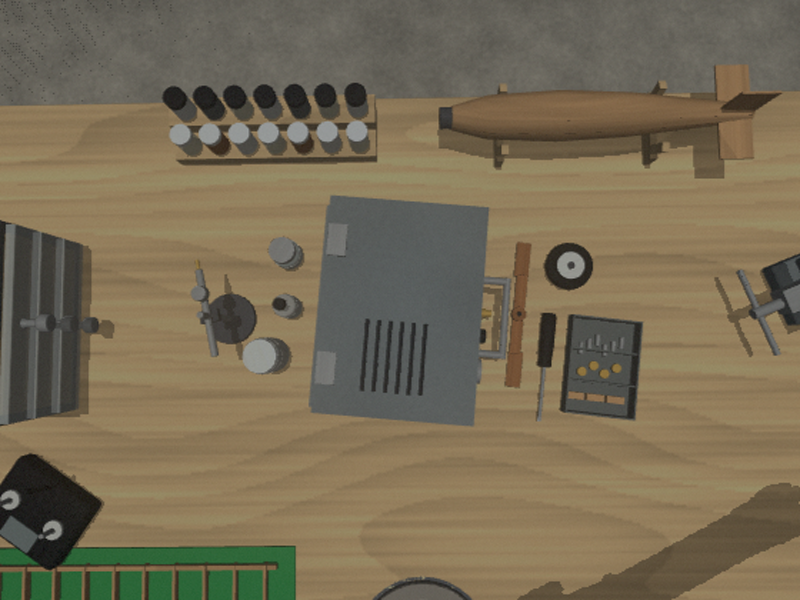

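The top view shows the hood's top corners at (331,196), (489,208), (474,425) and (310,411), and the handle bar from (508,280) to (504,357), with the propeller beside it. In the scene view the top corners are at (270,285), (360,216), (507,290) and (428,372). I'll fit the pose from these.

```bash
cat > h.py <<'E'
from bench import robot
import numpy as np
from scipy.optimize import least_squares
from scipy.spatial.transform import Rotation as Ro
def proj(c,X):
    p=X@np.array(c['R']).T+np.array(c['t']);return np.c_[c['fx']*p[:,0]/p[:,2]+c['cx'],c['fy']*p[:,1]/p[:,2]+c['cy']]
def world(p,L):
    return np.atleast_2d(L)@Ro.from_euler('z',p[2]).as_matrix().T+[p[0],p[1],0]
def hood(a,P): # hood frame -> compressor frame; opening lifts the -x side
    return np.atleast_2d(P)@Ro.from_euler('y',a).as_matrix().T+[120,0,72]
E
python3 - <<'E'
from h import *
T=robot.camera('top');S=robot.camera('scene')
L=np.array([[-130,-170,142],[120,-170,142],[-130,170,142],[120,170,142]],float)
H=np.array([[-172,-65,107],[-172,65,107]],float)
k=.7
t=np.array([[489,208],[331,196],[474,425],[310,411],[508,280],[504,357]])*k
s=np.array([[428,372],[507,290],[270,285],[360,216]])*k
def f(p):
    return np.r_[(proj(T,world(p,np.r_[L,H]))-t).ravel(),(proj(S,world(p,L))-s).ravel()]
r=least_squares(f,[600,0,1.57]);print(r.x);print(r.fun.reshape(-1,2).round(1))
p=r.x;np.save('pose.npy',p)
for a in(0,.5,.95,1.0): print(a,world(p,hood(a,[-292,0,35])).round(1))
E
```

```text
[577.91340003  33.2201398    1.47446333]
[[ 0.2 -1.8]
 [-0.4 -2.2]
 [-0.4 -0.1]
 [ 0.2 -0.2]
 [-0.5 -2.4]
 [-1.6  0.2]
 [-1.8  4.9]
 [ 1.6 -3.5]
 [-4.6 -3.4]
 [-2.4 -4.4]]
0 [[ 561.4 -138.   107. ]]
0.5 [[566.4 -85.7 242.7]]
0.95 [[575.9  11.9 329.9]]
1.0 [[577.1  24.9 336.6]]
```

Run:
```python
from h import *
import cv2
S=robot.camera('scene');T=robot.camera('top')
a=cv2.resize(S['pixels'][140:300,180:370,::-1],None,fx=3,fy=3,interpolation=cv2.INTER_CUBIC)[:, :480]
a=cv2.resize(S['pixels'][140:300,180:360,::-1],(400,356),interpolation=cv2.INTER_CUBIC)
b=cv2.resize(T['pixels'][130:304,210:374,::-1],(400,424),interpolation=cv2.INTER_CUBIC)
im=np.zeros((424,800,3),np.uint8);im[:356,:400]=a;im[:,400:]=b
cv2.imwrite('pics/crop1.png',im)
```

```text
(no output)
```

View pics/crop1.png

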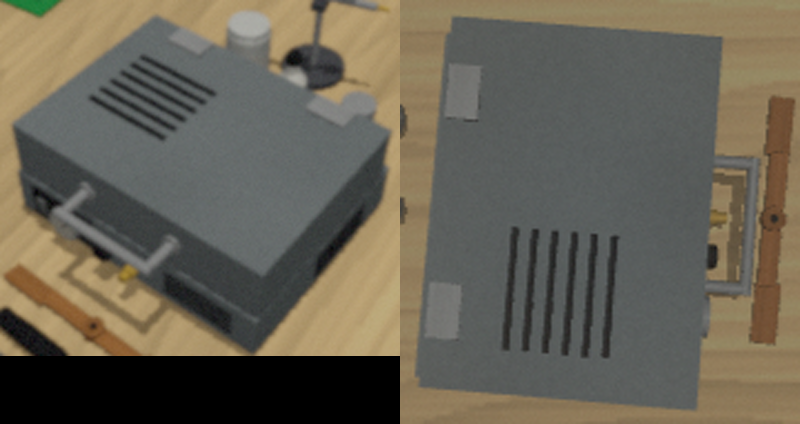

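Corners re-read from the enlarged crop: scene FL (16,128), BL (155,15), BR (390,132), FR (263,272); top BR (453,17), FR (721,38), FL (697,409), BL (422,388). The bar runs (753,162)–(747,291). I'll refit with these.

Run:
```python
from h import *
T=robot.camera('top');S=robot.camera('scene')
C=lambda h:np.array([[-130,-170,h],[120,-170,h],[-130,170,h],[120,170,h]],float)
H=np.array([[-172,-65,107],[-172,65,107]],float)
t=(np.array([[721,38],[453,17],[697,409],[422,388],[753,162],[747,291]])-[400,0])/2.439+[210,130]
s=np.array([[263,272],[390,132],[16,128],[155,15]])/2.2222+[180,140]
for nm in('both','top','scene'):
  def f(p):
    h=p[3] if nm=='both' else 142
    a=(proj(T,world(p,np.r_[C(h),H]))-t).ravel();b=(proj(S,world(p,C(h)))-s).ravel()
    return {'both':np.r_[a,b],'top':a,'scene':b}[nm]
  r=least_squares(f,[600,0,1.57,142]);print(nm,r.x.round(3));print(r.fun.reshape(-1,2).round(1).tolist())
  if nm=='both':np.save('pose.npy',r.x[:3]);p=r.x
for a in(0,.5,.95,1.0): print(a,world(p,hood(a,[-292,0,35])).round(1))
```

```text
both [575.706  34.017   1.482 139.809]
[[-0.1, -1.1], [-1.2, -0.4], [-0.2, 0.2], [-1.5, -0.3], [-0.1, -2.4], [-1.2, 1.3], [-0.7, 2.6], [0.1, -0.2], [-3.3, -1.0], [-1.1, 0.3]]
top [574.622  32.454   1.482 142.   ]
[[0.8, -0.8], [-0.6, -0.2], [0.7, 0.8], [-0.9, 0.4], [0.6, -2.0], [-0.4, 1.7]]
scene [577.843  36.182   1.482 142.   ]
[[0.8, 1.8], [1.4, -1.0], [-2.2, -1.8], [-0.1, -0.4]]
0 [[ 560.4 -137.3  107. ]]
0.5 [[565.1 -85.  242.7]]
0.95 [[573.8  12.7 329.9]]
1.0 [[575.   25.7 336.6]]
```

```bash
cat >> h.py <<'E'
P=np.load('pose.npy')
def Rgoal(tilt,mode):  # mode 0 handle (tool x ~ -comp y, tool y ~ -comp x), 1 rod (turned 90 about tool z)
    z=Ro.from_euler('z',P[2]).as_matrix()
    A=np.array([[0,-1,0],[-1,0,0],[0,0,-1.]]).T
    R=Ro.from_matrix(z@A)*Ro.from_euler('x',tilt,degrees=True)
    return R*Ro.from_euler('z',90*mode,degrees=True)
def plan(gp,tilt,mode,back=0):
    """deltas: rotate first (about tool axes), then shift in goal axes. gp: grasp point in comp frame"""
    s=robot.sense();R=Ro.from_rotvec(s['tcp_rot']);G=Rgoal(tilt,mode)
    X=world(P,gp)[0]+(8-back)*G.as_matrix()[:,2]
    d=G.inv().apply(X-s['tool_pos'])/10
    print('t',round(s['time_s'],2),'turn',np.degrees((R.inv()*G).as_rotvec()).round(2),'shift cm',d.round(2),'norm',np.linalg.norm(d).round(2),'goal',X.round(1),'now',s['tool_pos'].round(1),'w',round(s['width'],1),'F',s['ft_force'].round(1))
def gpnow():
    s=robot.sense();R=Ro.from_rotvec(s['tcp_rot']).as_matrix()
    g=s['tool_pos']-8*R[:,2]; return (np.r_[g[:2]-P[:2],g[2]])@Ro.from_euler('z',P[2]).as_matrix()
E
python3 -c "
from h import *
plan([-172,0,107],30,0,80)
plan([-172,0,107],0,0,80)"
```

```text
t 0.4 turn [29.4   7.26 27.09] shift cm [ 26.8  -35.54  28.93] norm 53.08 goal [ 557.2 -173.2  169.4] now [ 250.  -599.9  242.2] w 85.7 F [0.1 0.3 0.8]
t 0.4 turn [-1.000e-02  0.000e+00  2.774e+01] shift cm [ 26.8  -48.84   6.32] norm 56.07 goal [ 560.4 -137.3  179. ] now [ 250.  -599.9  242.2] w 85.7 F [0.1 0.3 0.8]
```

Request:
apply_moves --targets '[[[0,0,0,0,0,6.94,0.4],[0,0,0,0,0,6.94,0.4],[0,0,0,0,0,6.93,0.4],[0,0,0,0,0,6.93,0.4],[0,0,0,7.5,0,0,0.4],[0,0,0,7.5,0,0,0.4],[0,0,0,7.5,0,0,0.4],[0,0,0,7.5,0,0,0.4],[2.23,-2.96,2.41,0,0,0,0.4],[2.23,-2.96,2.41,0,0,0,0.4],[2.23,-2.96,2.41,0,0,0,0.4],[2.23,-2.96,2.41,0,0,0,0.4]]]' --grip_force 30

```text
time_s: 1.6
tool_pos: [353.3, -456.6, 217.4]
tcp_rot: [-2.616, 0.117, -0.031]
ft_force: [0.6, -0.2, 0.3]
width: 34.2
grasp_force: 0.0
```

Request:
apply_moves --targets '[[[2.23,-2.96,2.41,0,0,0,0.4],[2.23,-2.96,2.41,0,0,0,0.4],[2.23,-2.96,2.41,0,0,0,0.4],[2.23,-2.96,2.41,0,0,0,0.4],[2.23,-2.96,2.41,0,0,0,0.4],[2.23,-2.96,2.41,0,0,0,0.4],[0,0,0,0,0,0,0.4],[0,0,0,0,0,0,0.4]]]'

```text
time_s: 2.4
tool_pos: [506.2, -243.4, 181.5]
tcp_rot: [-2.616, 0.113, -0.03]
ft_force: [-1.1, -0.2, -0.2]
width: 34.0
grasp_force: 0.0
```

```bash
python3 -c "
from h import *
import cv2
plan([-172,0,107],30,0,30)
c=robot.camera('wrist');im=c['pixels'][:,:,::-1].copy()
X=world(P,[[-172,-65,107],[-172,65,107],[-172,0,107],[-130,-170,140],[-130,170,140]])
p=proj(c,X);print(p.round())
cv2.imwrite('pics/w1.png',im)"
```

```text
t 2.4 turn [0.01 0.08 0.15] shift cm [ 4.45 -5.84  9.78] norm 12.23 goal [ 559.4 -148.3  126.1] now [ 506.2 -243.4  181.5] w 34.0 F [-1.1 -0.2 -0.2]
[[ 197.   58.]
 [ 208.  230.]
 [ 203.  150.]
 [  93. -136.]
 [ 154.  344.]]
```

View pics/w1.png

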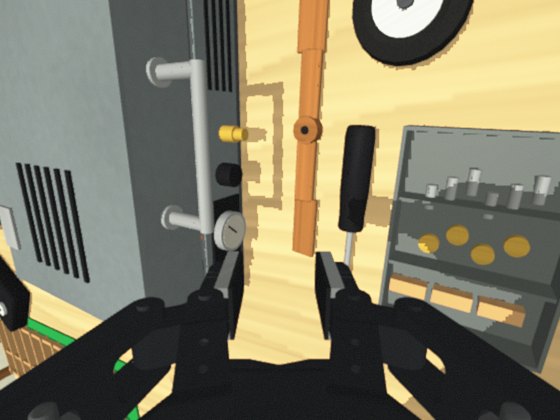

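The wrist view shows the bar from (196,60) to (207,235), against a predicted (197,58)–(208,230), so the pose holds. I'll go onto the bar and close.

Request:
apply_moves --targets '[[[1.49,-1.95,1.6,0,0,0.05,0.4],[1.48,-1.95,1.6,0,0,0.05,0.4],[1.48,-1.94,1.6,0,0,0.05,0.4],[0,0,2,0,0,0,0.4],[0,0,2,0,0,0,0.4],[0,0,2,0,0,0,0.4],[0,0,2,0,0,0,0.4],[0,0,0,0,0,0,0.4],[0,0,0,0,0,0,0.4]]]'

```text
time_s: 3.35
tool_pos: [560.1, -136.4, 100.1]
tcp_rot: [-2.616, 0.123, -0.031]
ft_force: [-0.6, -0.2, 0.9]
width: 34.4
grasp_force: 0.0
```

```bash
python3 -c "
from h import *
plan([-172,0,107],30,0,0)"
```

```text
t 3.35 turn [ 0.06 -0.07 -0.28] shift cm [ 0.03 -0.27  0.16] norm 0.32 goal [ 560.7 -133.3  100.1] now [ 560.1 -136.4  100.1] w 34.4 F [-0.6 -0.2  0.9]
```

Request:
apply_moves --targets '[[[0,-0.2,0.1,0,0,0,0.4],[0,0,0,0,0,0,0],[0,0,0,0,0,0,0],[0,0,0,0,0,0,0],[0,0,0,0,0,0,0],[0,0,0,0,0,0,0]]]' --grip_force 40

```text
time_s: 3.95
tool_pos: [561.1, -133.0, 101.0]
tcp_rot: [-2.616, 0.121, -0.033]
ft_force: [-1.1, -1.4, 5.3]
width: 10.5
grasp_force: 39.1
```

```bash
python3 -c "
from h import *
g=gpnow();print('gp comp',g.round(1))
plan([-172,0,107],30,0,0)
# arc rows, tool fixed tilt 30, from current grasp point
s=robot.sense();R=Ro.from_rotvec(s['tcp_rot']);Z=Ro.from_euler('z',P[2])
h=lambda a:hood(a,[-292,0,35])[0]
a=np.linspace(0,1.0,25)
d=np.array([R.inv().apply(Z.apply(h(a[i+1])-h(a[i])))/10 for i in range(24)])
print(d.round(2).tolist())"
```

```text
gp comp [-171.6   -0.3  108. ]
t 3.95 turn [ 0.03 -0.1  -0.15] shift cm [-0.03  0.08  0.06] norm 0.11 goal [ 560.7 -133.3  100.1] now [ 561.1 -133.   101. ] w 10.5 F [-1.1 -1.4  5.3]
[[-0.0, -0.75, -0.97], [-0.0, -0.79, -0.93], [-0.0, -0.83, -0.9], [-0.0, -0.87, -0.86], [-0.0, -0.9, -0.83], [-0.0, -0.94, -0.79], [-0.0, -0.97, -0.75], [-0.0, -1.0, -0.71], [-0.0, -1.03, -0.67], [-0.0, -1.06, -0.62], [-0.0, -1.08, -0.58], [-0.0, -1.1, -0.53], [-0.0, -1.12, -0.49], [-0.0, -1.14, -0.44], [-0.0, -1.16, -0.39], [-0.0, -1.18, -0.34], [-0.0, -1.19, -0.29], [-0.0, -1.2, -0.24], [-0.0, -1.21, -0.19], [-0.0, -1.22, -0.14], [-0.0, -1.22, -0.09], [-0.0, -1.22, -0.04], [-0.0, -1.23, 0.01], [-0.0, -1.22, 0.06]]
```

Request:
apply_moves --targets '[[[0,-0.75,-0.97,0,0,0,0],[0,-0.79,-0.93,0,0,0,0],[0,-0.83,-0.9,0,0,0,0],[0,-0.87,-0.86,0,0,0,0],[0,-0.9,-0.83,0,0,0,0],[0,-0.94,-0.79,0,0,0,0],[0,-0.97,-0.75,0,0,0,0],[0,-1.0,-0.71,0,0,0,0],[0,-1.03,-0.67,0,0,0,0],[0,-1.06,-0.62,0,0,0,0],[0,-1.08,-0.58,0,0,0,0],[0,-1.1,-0.53,0,0,0,0]]]'

```text
time_s: 5.15
tool_pos: [565.7, -83.1, 237.3]
tcp_rot: [-2.621, 0.123, -0.034]
ft_force: [2.1, -7.3, -0.6]
width: 10.5
grasp_force: 39.0
```

```bash
cat >> h.py <<'E'
def arc(a1,n,a0=None,tilt=30):
    "rows from the present grasp point to hood angle a1; a0 = present angle (estimated when None)"
    g=gpnow();ang=np.arctan2(g[2]-72,120-g[0])-np.arctan2(35,292);r=np.hypot(g[2]-72,120-g[0])
    s=robot.sense();R=Ro.from_rotvec(s['tcp_rot']);Z=Ro.from_euler('z',P[2])
    print('hood~',ang.round(3),'r',r.round(1),'y',g[1].round(1),'w',round(s['width'],1),'gf',round(s['grasp_force'],1),'F',s['ft_force'].round(1))
    a=np.linspace(ang,a1,n+1);pts=[g]+[hood(x,[-292,g[1],35])[0] for x in a[1:]]
    for i in range(n): print((R.inv().apply(Z.apply(pts[i+1]-pts[i]))/10).round(2).tolist(),end=' ')
    print()
E
python3 -c "
from h import *
arc(1.02,13)"
```

```text
hood~ 0.5 r 296.7 y -0.4 w 10.5 gf 39.0 F [ 2.1 -7.3 -0.6]
[-0.0, -1.19, -0.24] [-0.0, -1.1, -0.43] [-0.0, -1.11, -0.38] [-0.0, -1.13, -0.34] [-0.0, -1.14, -0.29] [-0.0, -1.15, -0.25] [-0.0, -1.16, -0.2] [-0.0, -1.17, -0.16] [-0.0, -1.17, -0.11] [-0.0, -1.17, -0.06] [-0.0, -1.18, -0.02] [-0.0, -1.18, 0.03] [-0.0, -1.17, 0.08]
```

Request:
apply_moves --targets '[[[0,-1.15,-0.4,0,0,0,0],[0,-1.1,-0.43,0,0,0,0],[0,-1.11,-0.38,0,0,0,0],[0,-1.13,-0.34,0,0,0,0],[0,-1.14,-0.29,0,0,0,0],[0,-1.15,-0.25,0,0,0,0],[0,-1.16,-0.2,0,0,0,0],[0,-1.17,-0.16,0,0,0,0],[0,-1.17,-0.11,0,0,0,0],[0,-1.17,-0.06,0,0,0,0],[0,-1.18,-0.02,0,0,0,0],[0,0,0,0,0,0,0]]]'

```text
time_s: 6.35
tool_pos: [574.9, 16.6, 325.5]
tcp_rot: [-2.616, 0.117, -0.036]
ft_force: [2.6, -4.0, 5.3]
width: 10.2
grasp_force: 41.7
```

```bash
python3 -c "
from h import *
arc(1.03,4)"
```

```text
hood~ 0.954 r 296.4 y -0.8 w 10.2 gf 41.7 F [ 2.6 -4.   5.3]
[-0.0, -0.55, 0.25] [0.0, -0.56, 0.03] [0.0, -0.56, 0.04] [0.0, -0.56, 0.05]
```

Request:
apply_moves --targets '[[[0,-0.56,0.03,0,0,0,0],[0,-0.56,0.03,0,0,0,0],[0,-0.56,0.04,0,0,0,0],[0,-0.56,0.05,0,0,0,0],[0,0,0,0,0,0,0],[0,0,0,0,0,0,0],[0,0,0,0,0,0,0]]]'

```text
time_s: 7.05
tool_pos: [576.7, 35.4, 334.6]
tcp_rot: [-2.616, 0.12, -0.035]
ft_force: [1.5, -3.6, 6.6]
width: 10.6
grasp_force: 42.1
```

```bash
python3 -c "
from h import *
arc(1.03,1)"
```

```text
hood~ 1.025 r 296.1 y -0.8 w 10.6 gf 42.1 F [ 1.5 -3.6  6.6]
[-0.0, -0.13, 0.22]
```

Request:
apply_moves --targets '[[[0,0,0,0,0,0,0.4],[0,0,0,0,0,0,0.4],[0,0,0,0,0,0,0.4],[0,0,-2,0,0,0,0.4],[0,0,-4,0,0,0,0.4],[0,0,-4,0,0,0,0.4],[0,0,-2,0,0,0,0.4],[0,0,0,0,0,0,0.4]]]'

```text
time_s: 7.85
tool_pos: [571.5, -25.6, 438.1]
tcp_rot: [-2.617, 0.122, -0.036]
ft_force: [-0.0, 0.8, -0.2]
width: 34.2
grasp_force: 0.0
```

```bash
python3 -c "
from h import *
import cv2
print(robot.sense()['q'].round(2))
c=robot.camera('wrist');p=proj(c,world(P,hood(1.025,[[-292,-65,35],[-292,65,35]])));print(p.round())
cv2.imwrite('pics/w2.png',c['pixels'][:,:,::-1])
for m in(1,-1):plan([-55+85*np.cos(.1),-105,91+85*np.sin(.1)],40,m,120)
c=robot.camera('scene');cv2.imwrite('pics/s2.png',cv2.resize(c['pixels'][100:310,150:430,::-1],(800,600),interpolation=cv2.INTER_CUBIC))
"
```

```text
[ 0.4   0.22 -0.18  1.45 -0.48  1.55 -1.41]
[[277. 125.]
 [278. 284.]]
t 7.9 turn [ 7.8 -7.9 89.6] shift cm [ 14.89 -10.46  20.24] norm 27.22 goal [676.5 -17.6 185.3] now [570.9 -24.2 436.1] w 34.2 F [ 0.3  0.5 -0.6]
t 7.9 turn [  7.91   7.81 -89.9 ] shift cm [-14.89  10.46  20.24] norm 27.22 goal [676.5 -17.6 185.3] now [570.9 -24.2 436.1] w 34.2 F [ 0.3  0.5 -0.6]
```

View pics/s2.png

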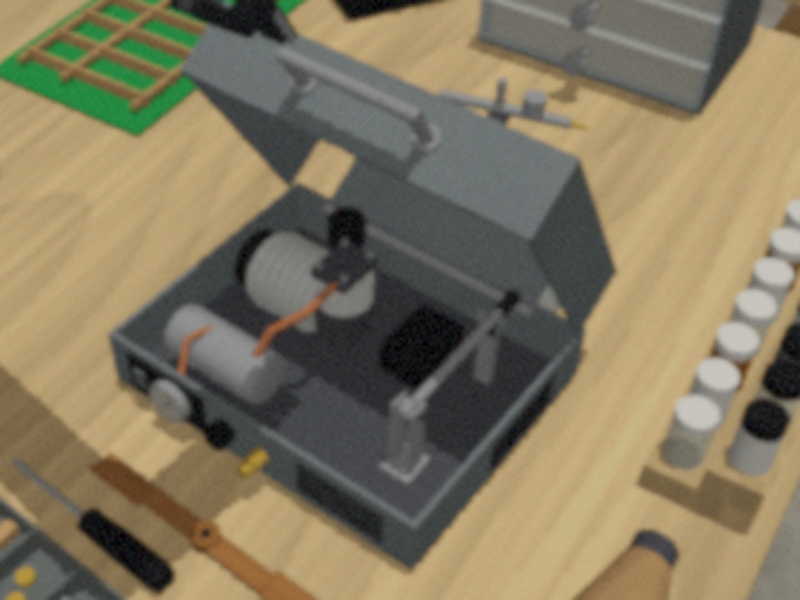

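The scene crop shows the hood up and the rod lying from the bracket (410,400) to the ball (513,300) on its rest, with the approach from the front clear. Next I'll test which way joint 7 should turn.

Request:
apply_moves --targets '[[[0,3,-2,0,0,0,0.4],[0,3,-2,0,0,0,0.4],[0,0,0,0,0,8,0.4],[0,0,0,0,0,8,0.4],[0,0,0,0,0,0,0.4]]]'

```text
time_s: 8.45
tool_pos: [563.8, -94.3, 438.3]
tcp_rot: [-2.574, 0.482, 0.073]
ft_force: [0.1, 0.2, -1.3]
width: 34.2
grasp_force: 0.0
```

```bash
python3 -c "
from h import *
print(robot.sense()['q'].round(2))
c=[-55+85*np.cos(.1),-105,91+85*np.sin(.1)]
for m in(1,-1):plan(c,40,m,320)
"
```

```text
[ 0.45  0.26 -0.11  1.4  -0.48  1.63 -1.59]
t 8.45 turn [ 6.59 -8.35 73.62] shift cm [  9.64 -10.54   4.94] norm 15.11 goal [ 665.1 -145.6  338.5] now [563.8 -94.3 438.3] w 34.2 F [ 0.1  0.2 -1.3]
t 8.45 turn [   9.02    7.12 -105.89] shift cm [-9.64 10.54  4.94] norm 15.11 goal [ 665.1 -145.6  338.5] now [563.8 -94.3 438.3] w 34.2 F [ 0.1  0.2 -1.3]
```

Request:
apply_moves --targets '[[[0,0,0,0.7,0.55,-8.15,0.5],[0,0,0,0.7,0.55,-8.15,0.5],[0,0,0,0.7,0.55,-8.15,0.5],[0,0,0,0.7,0.55,-8.15,0.5],[0,0,0,0.7,0.55,-8.15,0.5],[0,0,0,0.7,0.55,-8.15,0.5],[0,0,0,0.7,0.55,-8.15,0.5],[0,0,0,0.7,0.55,-8.15,0.5],[0,0,0,0.7,0.55,-8.15,0.5],[0,0,0,0.7,0.55,-8.15,0.5],[0,0,0,0.7,0.55,-8.15,0.5],[0,0,0,0.7,0.55,-8.15,0.5]]]'

```text
time_s: 9.65
tool_pos: [563.8, -94.3, 439.1]
tcp_rot: [-2.014, -1.606, -0.651]
ft_force: [-0.1, 0.5, -0.5]
width: 42.9
grasp_force: 0.0
```

Request:
apply_moves --targets '[[[0,0,0,0.7,0.55,-8.15,0.5],[-2.4,2.64,1.23,0,0,0,0.5],[-2.4,2.64,1.23,0,0,0,0.5],[-2.4,2.63,1.23,0,0,0,0.5],[-2.4,2.63,1.23,0,0,0,0.5],[0,0,0,0,0,0,0.5]]]'

```text
time_s: 10.25
tool_pos: [666.1, -146.6, 333.7]
tcp_rot: [-1.902, -1.742, -0.692]
ft_force: [-1.0, 0.9, -1.8]
width: 42.7
grasp_force: 0.0
```

```bash
python3 -c "
from h import *
import cv2
print(robot.sense()['q'].round(2))
c=[-55+85*np.cos(.1),-105,91+85*np.sin(.1)]
plan(c,40,-1,200)
c=robot.camera('wrist')
f=lambda a,r:[-55+r*np.cos(a),-105,91+r*np.sin(a)]
print(proj(c,world(P,[f(0,0),f(0,161),f(.15,161),f(.1,85)])).round())
cv2.imwrite('pics/w3.png',c['pixels'][:,:,::-1])
"
```

```text
[ 0.63  0.57 -0.3   1.25 -0.51  1.55  0.33]
t 10.25 turn [-0.26 -0.16 -0.04] shift cm [ 0.38 -0.11 11.69] norm 11.69 goal [671.9 -68.8 246.6] now [ 666.1 -146.6  333.7] w 42.7 F [-1.   0.9 -1.8]
[[280. 228.]
 [280. 127.]
 [280. 117.]
 [280. 168.]]
```

View pics/w3.png

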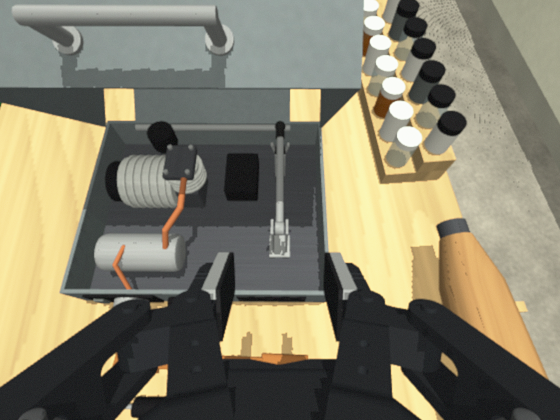

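The wrist view shows the rod from the pivot at about (280,228) to the ball at (280,127). That means rod angle ≈ 0 and a match with the model.

Request:
apply_moves --targets '[[[0.1,0,4,0,0,0,0.5],[0.1,0,4,0,0,0,0.5],[0.1,0,4,0,0,0,0.5],[0.1,-0.1,4,0,0,0,0.5],[0,0,4,0,0,0,0.5],[0,0,4,0,0,0,0.5],[0,0,0,0,0,0,0.5],[0,0,0,0,0,0,0.5]]]'

```text
time_s: 11.1
tool_pos: [679.2, 11.2, 161.0]
tcp_rot: [-1.904, -1.749, -0.698]
ft_force: [1.0, 0.3, 0.2]
width: 42.3
grasp_force: 0.0
```

```bash
python3 -c "
from h import *
plan([-55+85*np.cos(.02),-105,91+85*np.sin(.02)],40,-1,0)
"
```

```text
t 11.1 turn [ 0.13 -0.02  0.29] shift cm [-1.06 -0.01  8.82] norm 8.89 goal [683.4  59.7  86.6] now [679.2  11.2 161. ] w 42.3 F [1.  0.3 0.2]
```

Request:
apply_moves --targets '[[[-0.3,0,2,0,0,0.15,0.5],[-0.3,0,2,0,0,0.15,0.5],[-0.3,0,2,0,0,0,0.5],[-0.2,0,1.4,0,0,0,0.5],[0,0,1.3,0,0,0,0.5],[0,0,0,0,0,0,0.5],[0,0,0,0,0,0,0.5]]]'

```text
time_s: 11.8
tool_pos: [684.9, 56.5, 87.0]
tcp_rot: [-1.912, -1.741, -0.697]
ft_force: [-0.9, 0.1, -0.0]
width: 42.8
grasp_force: 0.0
```

```bash
python3 -c "
from h import *
plan([-55+85*np.cos(.02),-105,91+85*np.sin(.02)],40,-1,0)
"
```

```text
t 11.8 turn [ 0.28  0.03 -0.15] shift cm [ 0.2  -0.18  0.22] norm 0.35 goal [683.4  59.7  86.6] now [684.9  56.5  87. ] w 42.8 F [-0.9  0.1 -0. ]
```

Request:
apply_moves --targets '[[[0.1,-0.1,0.1,0,0,0,0.5],[0,0,0,0,0,0,0],[0,0,0,0,0,0,0],[0,0,0,0,0,0,0],[0,0,0,0,0,0,0],[0,0,0,0,0,0,0],[0,0,0,0,0,0,0]]]' --grip_force 25

```text
time_s: 12.5
tool_pos: [683.8, 58.0, 86.2]
tcp_rot: [-1.913, -1.741, -0.697]
ft_force: [0.5, -1.6, 0.9]
width: 8.9
grasp_force: 25.5
```

```bash
cat >> h.py <<'E'
def rod(a1,n,da=0.0):
    g=gpnow();v=g-[-55,-105,91];ang=np.arctan2(v[2],v[0]);r=np.hypot(v[0],v[2])
    s=robot.sense();R=Ro.from_rotvec(s['tcp_rot']);Z=Ro.from_euler('z',P[2])
    print('rod~',ang.round(3),'r',r.round(1),'y',g[1].round(1),'w',round(s['width'],1),'gf',round(s['grasp_force'],1),'F',s['ft_force'].round(1),'T',s['ft_torque'].round(2))
    a=np.linspace(ang,a1,n+1);pts=[np.array([-55+r*np.cos(x),g[1],91+r*np.sin(x)]) for x in a]
    for i in range(n): print((R.inv().apply(Z.apply(pts[i+1]-pts[i]))/10).round(2).tolist(),end=' ')
    print()
E
python3 -c "
from h import *
rod(1.0,14)"
```

```text
rod~ 0.016 r 83.4 y -105.5 w 8.9 gf 25.5 F [ 0.5 -1.6  0.9] T [-0.77  0.02 -0.08]
[0.35, 0.0, -0.47] [0.32, 0.0, -0.49] [0.28, 0.0, -0.51] [0.25, 0.0, -0.53] [0.21, 0.0, -0.55] [0.17, 0.0, -0.56] [0.13, 0.0, -0.57] [0.09, 0.0, -0.58] [0.05, 0.0, -0.58] [0.01, 0.0, -0.59] [-0.03, 0.0, -0.59] [-0.07, 0.0, -0.58] [-0.11, 0.0, -0.57] [-0.15, 0.0, -0.57]
```

Request:
apply_moves --targets '[[[0.35,0,-0.47,0,0,0,0],[0.32,0,-0.49,0,0,0,0],[0.28,0,-0.51,0,0,0,0],[0.25,0,-0.53,0,0,0,0],[0.21,0,-0.55,0,0,0,0],[0.17,0,-0.56,0,0,0,0],[0.13,0,-0.57,0,0,0,0],[0.09,0,-0.58,0,0,0,0],[0.05,0,-0.58,0,0,0,0],[0,0,0,0,0,0,0]]]'

```text
time_s: 13.5
tool_pos: [682.1, 41.3, 136.3]
tcp_rot: [-1.912, -1.741, -0.698]
ft_force: [3.1, 0.1, -1.4]
width: 8.9
grasp_force: 24.5
```

```bash
python3 -c "
from h import *
rod(.99,5)"
```

```text
rod~ 0.658 r 84.1 y -105.3 w 8.9 gf 24.5 F [ 3.1  0.1 -1.4] T [-0.63 -0.41 -0.44]
[0.0, 0.0, -0.56] [-0.03, 0.0, -0.56] [-0.07, 0.0, -0.55] [-0.11, 0.0, -0.55] [-0.14, 0.0, -0.54]
```

Request:
apply_moves --targets '[[[0,0,-0.56,0,0,0,0],[-0.03,0,-0.56,0,0,0,0],[-0.07,0,-0.55,0,0,0,0],[-0.11,0,-0.55,0,0,0,0],[-0.14,0,-0.5,0,0,0,0],[0,0,0,0,0,0,0],[0,0,0,0,0,0,0]]]'

```text
time_s: 14.2
tool_pos: [680.3, 22.1, 154.5]
tcp_rot: [-1.911, -1.741, -0.698]
ft_force: [3.7, 1.1, -0.1]
width: 8.7
grasp_force: 24.6
```

```bash
python3 -c "
from h import *
rod(.98,1)
import cv2
c=robot.camera('wrist')
f=lambda a,r:[-55+r*np.cos(a),-105,91+r*np.sin(a)]
print(proj(c,world(P,[f(.98,161),f(.9,161),f(1.06,161)])).round())
c=robot.camera('scene');print(proj(c,world(P,[f(.98,0),f(.98,161),f(.9,161),f(1.06,161)])).round(1))
"
```

```text
rod~ 0.974 r 84.2 y -105.2 w 8.7 gf 24.6 F [ 3.7  1.1 -0.1] T [-0.28 -0.53 -0.48]
[-0.01, 0.0, -0.05] 
[[281. 104.]
 [281.  96.]
 [282. 119.]]
[[292.1 243.3]
 [317.4 181.2]
 [319.6 181.3]
 [315.  181.6]]
```

Request:
apply_moves --targets '[[[0,0,0,0,0,0,0.4],[0,0,0,0,0,0,0.4],[0,0,0,0,0,0,0.4],[0,0,-2,0,0,0,0.4],[0,0,-3,0,0,0,0.4],[0,0,-4,0,0,0,0.4],[0,0,-4,0,0,0,0.4],[0,0,-4,0,0,0,0.4],[0,0,-4,0,0,0,0.4],[0,0,-2,0,0,0,0.4],[0,0,0,0,0,0,0.4]]]'

```text
time_s: 15.4
tool_pos: [666.5, -129.1, 332.0]
tcp_rot: [-1.918, -1.742, -0.699]
ft_force: [0.4, -0.4, 0.3]
width: 34.0
grasp_force: 0.0
```

```bash
python3 -c "
from h import *
import cv2
f=lambda a,r:[-55+r*np.cos(a),-105,91+r*np.sin(a)]
c=robot.camera('wrist')
print(proj(c,world(P,[f(.98,0),f(.98,161),f(.9,161),f(1.06,161)])).round(1))
print('bar',proj(c,world(P,hood(1.025,[[-292,-65,35],[-292,65,35],[-250,-170,0]]))).round())
cv2.imwrite('pics/w4.png',c['pixels'][:,:,::-1])
c=robot.camera('scene');cv2.imwrite('pics/s4.png',cv2.resize(c['pixels'][100:310,150:430,::-1],(800,600),interpolation=cv2.INTER_CUBIC))
print((proj(c,world(P,[f(.98,0),f(.98,161),f(.9,161),f(1.06,161)]))-[150,100])*2.857)
"
```

```text
[[278.2 239.6]
 [277.6 110.2]
 [277.5 107.3]
 [277.7 114.5]]
bar [[213.  29.]
 [  1.  30.]
 [363. 101.]]
[[405.97334332 409.32300319]
 [478.35349954 232.09729377]
 [484.59067415 232.20789756]
 [471.47396471 233.18732263]]
```

View pics/w4.png

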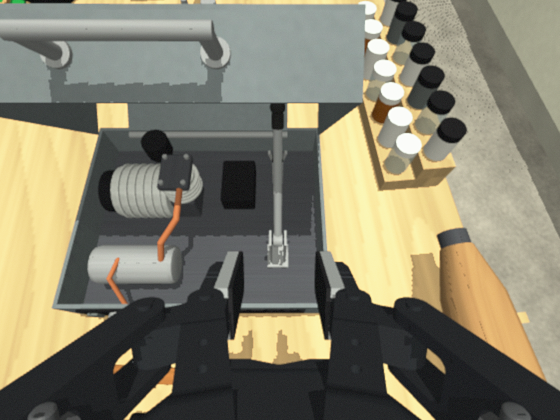

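Ball at about (278,112) agrees with a rod angle of about 0.98. The handle's end at (213,30) agrees with the hood at 1.025. Going back to the handle.

```bash
python3 -c "
from h import *
plan(hood(1.025,[-292,0,35])[0],30,0,100)
"
```

```text
t 15.5 turn [-7.77 -7.93 89.53] shift cm [-10.36 -13.42  -2.69] norm 17.16 goal [571.5 -13.5 419.4] now [ 665.5 -125.1  329.1] w 34.3 F [-1.4  0.6  0.2]
```

Request:
apply_moves --targets '[[[0,0,-1,-0.7,-0.72,8.14,0.4],[0,0,0,-0.7,-0.72,8.14,0.4],[0,0,0,-0.7,-0.72,8.14,0.4],[0,0,0,-0.7,-0.72,8.14,0.4],[0,0,0,-0.7,-0.72,8.14,0.4],[0,0,0,-0.7,-0.72,8.14,0.4],[0,0,0,-0.7,-0.72,8.14,0.4],[0,0,0,-0.7,-0.72,8.14,0.4],[0,0,0,-0.7,-0.72,8.14,0.4],[0,0,0,-0.7,-0.72,8.14,0.4],[0,0,0,-0.7,-0.72,8.14,0.4],[0,0,-1.7,0,0,0,0.4]]]'

```text
time_s: 16.7
tool_pos: [663.6, -135.5, 348.4]
tcp_rot: [-2.611, 0.114, -0.019]
ft_force: [-0.3, 0.7, 0.5]
width: 33.9
grasp_force: 0.0
```

Request:
apply_moves --targets '[[[-2.6,-3.3,0,0,0,0,0.4],[-2.6,-3.3,0,0,0,0,0.4],[-2.6,-3.3,0,0,0,0,0.4],[-2.6,-3.3,0,0,0,0,0.4],[0,0,0,0,0,0,0.4],[0,0,0,0,0,0,0.4]]]'

```text
time_s: 17.3
tool_pos: [570.2, -15.4, 417.4]
tcp_rot: [-2.616, 0.113, -0.03]
ft_force: [-0.6, -0.2, 0.0]
width: 34.3
grasp_force: 0.0
```

```bash
python3 -c "
from h import *
import cv2
plan(hood(1.025,[-292,0,35])[0],30,0,30)
c=robot.camera('wrist')
for a in(.95,1.0,1.025,1.05):print('bar',a,proj(c,world(P,hood(a,[[-292,-65,35],[-292,65,35]]))).round().tolist())
cv2.imwrite('pics/w5.png',c['pixels'][:,:,::-1])
"
```

```text
t 17.3 turn [-0.02  0.11  0.15] shift cm [ 0.11 -0.28  6.92] norm 6.93 goal [574.6  21.4 358.8] now [570.2 -15.4 417.4] w 34.3 F [-0.6 -0.2  0. ]
bar 0.95 [[308.0, 122.0], [304.0, 296.0]]
bar 1.0 [[286.0, 122.0], [285.0, 296.0]]
bar 1.025 [[275.0, 122.0], [275.0, 295.0]]
bar 1.05 [[264.0, 122.0], [266.0, 295.0]]
```

View pics/w5.png

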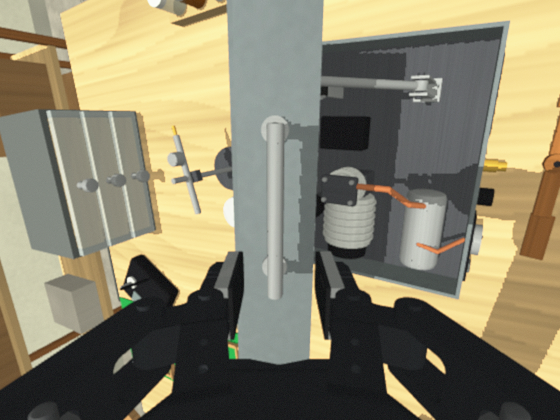

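The bar lies from (275,122) to (275,297), so the hood is at 1.025 as predicted and centred between the fingers.

Request:
apply_moves --targets '[[[0.1,-0.2,3,0,0,0,0.4],[0,0,3,0,0,0,0.4],[0,0,2,0,0,0,0.4],[0,0,1.9,0,0,0,0.4],[0,0,0,0,0,0,0.4],[0,0,0,0,0,0,0],[0,0,0,0,0,0,0],[0,0,0,0,0,0,0],[0,0,0,0,0,0,0],[0,0,0,0,0,0,0],[0,0,0,0,0,0,0]]]' --grip_force 40

```text
time_s: 18.45
tool_pos: [577.4, 32.8, 333.8]
tcp_rot: [-2.616, 0.118, -0.035]
ft_force: [2.7, -1.3, -2.3]
width: 10.4
grasp_force: 39.0
```

```bash
python3 -c "
from h import *
arc(.83,12)"
```

```text
hood~ 1.016 r 296.4 y -1.7 w 10.4 gf 39.0 F [ 2.7 -1.3 -2.3]
[-0.0, 0.47, 0.19] [0.0, 0.45, -0.03] [0.0, 0.46, -0.02] [0.0, 0.46, -0.02] [0.0, 0.46, -0.01] [0.0, 0.46, -0.0] [0.0, 0.46, 0.01] [0.0, 0.46, 0.01] [0.0, 0.46, 0.02] [0.0, 0.45, 0.03] [0.0, 0.45, 0.03] [-0.0, 0.45, 0.04]
```

Request:
apply_moves --targets '[[[0,0.46,-0.04,0,0,0,0],[0,0.45,-0.03,0,0,0,0],[0,0.46,-0.02,0,0,0,0],[0,0.46,-0.02,0,0,0,0],[0,0.46,-0.01,0,0,0,0],[0,0.46,0,0,0,0,0],[0,0.46,0.01,0,0,0,0],[0,0.46,0.01,0,0,0,0],[0,0.46,0.02,0,0,0,0],[0,0.45,0.03,0,0,0,0],[0,0,0,0,0,0,0]]]'

```text
time_s: 19.55
tool_pos: [573.5, -7.2, 310.8]
tcp_rot: [-2.616, 0.119, -0.034]
ft_force: [4.4, -3.1, 1.8]
width: 10.3
grasp_force: 40.6
```

```bash
python3 -c "
from h import *
arc(.79,6)"
```

```text
hood~ 0.859 r 296.2 y -1.4 w 10.3 gf 40.6 F [ 4.4 -3.1  1.8]
[-0.0, 0.32, 0.23] [0.0, 0.34, 0.03] [0.0, 0.34, 0.03] [0.0, 0.34, 0.04] [0.0, 0.34, 0.04] [0.0, 0.34, 0.04]
```

Request:
apply_moves --targets '[[[0,0.3,0.03,0,0,0,0],[0,0.3,0.03,0,0,0,0],[0,0.3,0.03,0,0,0,0],[0,0.3,0.03,0,0,0,0],[0,0,0,0,0,0,0],[0,0,0,0,0,0,0]]]'

```text
time_s: 20.15
tool_pos: [572.6, -16.7, 303.7]
tcp_rot: [-2.616, 0.118, -0.033]
ft_force: [4.7, -1.6, 2.9]
width: 10.3
grasp_force: 41.0
```

```bash
python3 -c "
from h import *
arc(.79,2)"
```

```text
hood~ 0.819 r 295.8 y -1.4 w 10.3 gf 41.0 F [ 4.7 -1.6  2.9]
[-0.0, 0.41, 0.22] [0.0, 0.43, 0.06]
```

Request:
apply_moves --targets '[[[0,0.2,0.03,0,0,0,0],[0,0.2,0.03,0,0,0,0],[0,0.2,0.03,0,0,0,0],[0,0,0,0,0,0,0],[0,0,0,0,0,0,0]]]'

```text
time_s: 20.65
tool_pos: [572.2, -20.4, 301.0]
tcp_rot: [-2.614, 0.117, -0.034]
ft_force: [3.7, -0.5, 5.9]
width: 10.5
grasp_force: 41.2
```

```bash
python3 -c "
from h import *
arc(.78,2)"
```

```text
hood~ 0.804 r 295.8 y -1.4 w 10.5 gf 41.2 F [ 3.7 -0.5  5.9]
[-0.0, 0.33, 0.22] [-0.0, 0.35, 0.05]
```

Request:
apply_moves --targets '[[[0,0.2,0.03,0,0,0,0],[0,0.2,0.03,0,0,0,0],[0,0,0,0,0,0,0],[0,0,0,0,0,0,0]]]'

```text
time_s: 21.05
tool_pos: [572.2, -20.9, 300.6]
tcp_rot: [-2.61, 0.113, -0.034]
ft_force: [2.3, 1.2, 11.7]
width: 10.1
grasp_force: 41.6
```

```bash
python3 -c "
from h import *
arc(.78,2)
import cv2
c=robot.camera('scene');cv2.imwrite('pics/s6.png',cv2.resize(c['pixels'][150:270,230:390,::-1],(800,600),interpolation=cv2.INTER_CUBIC))
f=lambda a,r:[-55+r*np.cos(a),-105,91+r*np.sin(a)]
print((proj(c,world(P,[f(.98,0),f(.98,161),f(.98,100)]+hood(.8,[[-250,-170,0],[-250,-170,70],[-250,170,70]]).tolist()))-[230,150])*5)
"
```

```text
hood~ 0.801 r 295.8 y -1.4 w 10.1 gf 41.6 F [ 2.3  1.2 11.7]
[-0.0, 0.29, 0.21] [-0.0, 0.31, 0.04] 
[[ 310.48887525  466.35107314]
 [ 437.16048222  156.19057363]
 [ 387.73480017  277.21133433]
 [ 458.84135249  290.21019002]
 [ 537.07895021  134.76896659]
 [ -86.3500931  -159.45992967]]
```

View pics/s6.png

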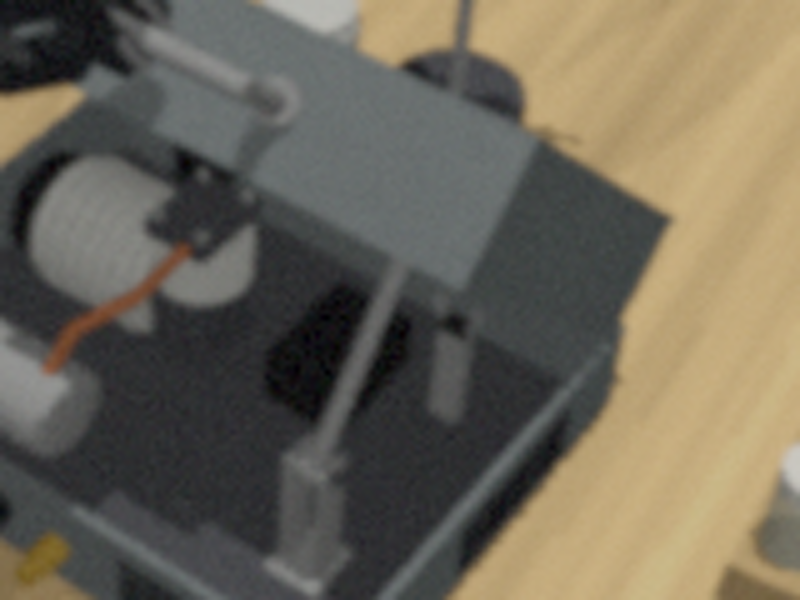

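The hood stopped against a firm contact at 0.80. The rod passes through (393,277) and the hood corner is at (461,291), both as the model puts them for a seated ball. Now releasing.

Request:
apply_moves --targets '[[[0,-0.25,-0.03,0,0,0,0],[0,0,0,0,0,0,0],[0,0,0,0,0,0,0.1],[0,0,0,0,0,0,0.2],[0,0,0,0,0,0,0.4],[0,0,0,0,0,0,0.4],[0,0,-1.5,0,0,0,0.4],[0,0,-3,0,0,0,0.4],[0,0,-4,0,0,0,0.4],[0,0,-3,0,0,0,0.4],[0,0,0,0,0,0,0.4],[0,0,0,0,0,0,0.4]]]'

```text
time_s: 22.3
tool_pos: [566.2, -79.2, 398.1]
tcp_rot: [-2.615, 0.117, -0.031]
ft_force: [0.4, 0.1, -0.1]
width: 33.9
grasp_force: 0.0
```

```bash
python3 -c "
from h import *
import cv2
s=robot.sense();print(s['time_s'],s['ft_force'].round(1))
c=robot.camera('wrist')
for a in(.7,.76,.8,.84):print('bar',a,proj(c,world(P,hood(a,[[-292,-65,35],[-292,65,35]]))).round().tolist())
cv2.imwrite('pics/w7.png',c['pixels'][:,:,::-1])
"
```

```text
22.3 [ 0.4  0.1 -0.1]
bar 0.7 [[316.0, 124.0], [312.0, 284.0]]
bar 0.76 [[293.0, 124.0], [291.0, 286.0]]
bar 0.8 [[276.0, 124.0], [277.0, 287.0]]
bar 0.84 [[260.0, 124.0], [263.0, 288.0]]
```

View pics/w7.png

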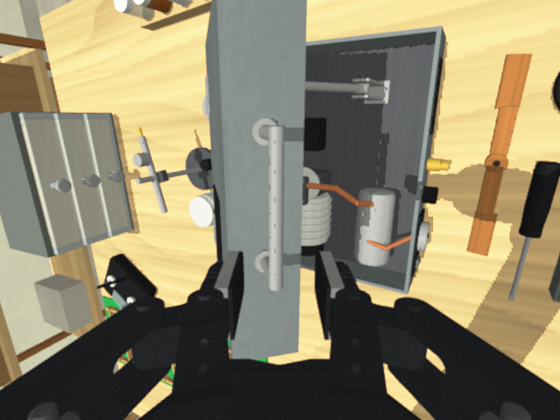

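The bar sits at (276,124)–(276,288), so the hood rests at 0.80 on the rod with the gripper clear. Handing in.

```bash
python3 -c "
from bench import robot
print(robot.job_done())"
```

```text
the job is handed in; nothing more can be done
None
```

The job is handed in: the hood rests on the prop rod at about 0.80 rad (wrist picture), with the ball apparently home in the socket, though I inferred that from the hood angle and firm contact because the ball itself was hidden; the robot is clear and no bystander looked disturbed.

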